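Third hand for the coffee mill's chute

ROBOT

A 6-joint arm with a two-finger parallel gripper is mounted at the origin on the work surface. World frame = base frame: x ahead of the robot, y to its left, z up, the work surface at z = 0. Lengths are in m, angles in rad, forces in N, time in s.
With the tool pointing down it reaches from about 0.25 to 0.8 m from the base axis. Payload 8.5 kg.
Tool frame: the origin (TCP) lies at the very end of the fingers, on their centre line; the grasp point (between the pads) lies 19 mm behind it (r.pinch_z is the distance from the TCP to the grasp point, in m); x points along the fingers, z is the direction in which the jaws open and shut, and the axes are right-handed (so a half turn about x gives the same grasp; the last joint's range is limited). The gripper opens to 85 mm and grips with 20 to 120 N. Pads are 22 mm wide; open, the fingers measure 114 mm over their backs; the gripper's body (76 mm by 85 mm) begins 54 mm behind the grasp point. The pads swing forward as they close: fully open they stand 13 mm farther back than shut.
Start: joints at [1.266, 0.238, -0.013, 1.319, 0, 1.571], TCP at [0.158, 0.501, 0.231] pointing down, gripper open.
Joint ranges: [-2.66, 2.66], [-1.03, 1.9], [-1.14, 1.46], [-1.82, 2.27], [-1.45, 1.34], [-3.14, 3.14]. Speed limits (rad/s): [2.22, 2.22, 2.79, 3.14, 3.14, 3.14].

INTERFACE

Orientations are given as a rotation vector (axis times angle).
In Python, from station import r, optics, workorder gives the robot as it stands.
- The arm moves only by the tool step_arm, never from a script. Its argument "motion" is a list that holds one entry, the list of rows, each a list of 6 numbers: the shift along the tool's x, y, z in m, then the turn, a rotation vector about the tool's x, y, z in rad. In form: [[[tx, ty, tz, rx, ry, rz], ...]]. A call has 1 to 5 rows; each row shifts and turns the commanded pose from where the row before left it, along the tool's axes as they then stand; what a row does not reach is not made up. A row lasts 1/12 s, in which the tool goes at most 41.7 mm and 7.16 degrees, less where a joint would pass 70% of its speed; a pose out of reach is approached as far as the arm can. A call is refused whole if a number of a shift passes 0.0417 or a number of a turn 0.125, either way. A call with a gripper value outside its range is refused whole. "grip" is the closure in counts, from 0 (fully open) to 255 (shut), set as the call begins (left out, the last holds). The fingers move at their own pace and stop on an object; "grip_force" is the grip in N (left out, the last holds). Time passes only in rows, so rows that do not move let the fingers close. It gives the time, the measured TCP pose, the force and the opening at its end, in the units of the state.
- r.state(): the state, without advancing time (a new reading comes with each control period).
- optics.read_camera(name): name is "side" or "top"; returns a dict with "img" (420x560x3 uint8, red, green, blue), "z_map" (420x560 float32, m along the optical axis (not along the pixel's ray), 0 where there is no reading), "fov_y" (degrees; the focal length in pixels is half the picture's height over the tangent of half this angle, whatever the lens; pixels are square), "cx", "cy" (the principal point, pixels), "R" (3x3) and "t" (3): a world point X has camera coordinates R X + t. Camera axes: x right, y down, z forward; pixel columns grow to the right and rows downward; lengths in m; the calibration is good to about 2 mm. A picture is of the moment at which its call begins.
- workorder.sign_off(): hands the job in, once; it reports no verdict.
The state is a dict: "time": time; "joint_pos": joint angles; "joint_vel": joint speeds; "effort": joint torques, N m; "position": TCP position; "tcp_rot": TCP orientation; "wrist_force": force on the tool from outside, world axes, zero at the start; "ft_torque": the same for the moment, N m; "opening": finger opening in m.
Only numpy, scipy, OpenCV 4.12 (cv2) and the standard library are available. Lean on these libraries where they do the work, as an engineer would, in place of code of your own. Each camera call takes 0.05 s, during which the arm holds its last target.

TASK

Turn the coffee mill's crank at least one full turn clockwise (seen from above) by its knob to check that it runs free. Then take the loose aluminium chute, stand it upright on the table in front of the mill and press its flange squarely and centrally against the sprung plate at the mill's front until the plate is about half way in (roughly 8 N), never driving it to its hard stop, and finish while still gripping and pressing it steadily so that I can put the screws in. Leave everything else where it is.

Things in the scene. Friction and masses are not known exactly. Their poses are not given: they have to be found in the camera images.
- mill_axle (a point): Point on the vertical crank axle of the coffee mill, 150 above the table, level with the middle of the crank knob. The mill is a steel box 130 x 130 with its top 105 above the table, on a 150 x 150 black base, fastened to the table; the axle is its middle. Its front face, with the sprung plate, looks along its own -x (roughly to the robot); axes are the mill's: x from front to back, z up.
- knob_center (a point): Middle of the wooden knob on the crank, 150 above the table: an upright round knob 14 to 20 thick, reaching from 129 to 169 above the table, free to spin on its pin. It goes round the axle on a level circle of radius 50. The crank arm under it is 16 wide with its top at 128; the axle nut (22 across) reaches 132.
- crank (a joint): Angle of the crank in rad, growing CLOCKWISE seen from above; it starts between 0 and 0.15, stays where it is left, turns lightly (under 0.1 N m) and does not go further back than -0.2. At 0 the arm points to the mill's front. One full turn is 6.28.
- plate_face (a point): On the outer face of the sprung plate at the mill's front: middle of its width, 30 above the table; it moves with the plate. The plate is upright, dark steel, 90 wide, 64 high (6 to 70 above the table); out, its face stands 36 in front of the mill's steel box. Axes as the mill's: +x points into the mill, the way to press.
- plate (a joint): How far the sprung plate is pushed in, m: 0 fully out, 0.024 on its hard stop. The spring needs 0.7 N per mm (700 N/m, no preload), so half way (0.012) is about 8.4 N.
- chute_grip (a point): The loose aluminium outlet chute: this is the middle of its duct, 25 above its underside. The chute is 110 long, about 0.3 kg. At its front (+x) an upright flange 80 wide, 60 high, 8 thick, its flat front face 65 ahead of this point; behind it a straight duct 30 wide, 50 high, reaching 45 behind this point, the part to grip across. x along the chute towards the flange, z up; it starts standing upright on the table, left or right in front of the mill.
- hopper: Bystander, not needed, leave in place: black open bean hopper cup, 84 across, 75 high; origin at its underside's centre.
- driver: Bystander, not needed, leave in place: screwdriver lying flat, 170 long; origin about the middle of its length.
- dish: Bystander, not needed, leave in place: open steel screw dish, 70 x 90 x 22 high; origin at its underside's centre.
- burr: Bystander, not needed, leave in place: dark steel burr ring lying flat, 60 across, 16 high; origin at its underside's centre.
- oil: Bystander, not needed, leave in place: clear oil bottle, 40 across, 110 high; origin at its underside's centre.
- mug: Bystander, not needed, leave in place: white mug, 80 across, 90 high; origin at its underside's centre.
- spanner: Bystander, not needed, leave in place: steel spanner lying flat, 150 long; origin about the middle of its length.
There are look-alikes about, which are no part of the job. Leave any green or orange look-alike of the part that bears chute_grip alone. Leave any green look-alike of the part that bears mill_axle alone.

How it is judged:
On the way, in this order (a step that is already met when the one before it is completed fails the run):
1. the crank has gone a full turn clockwise (value of joint crank above 6.15 rad), for 0.1 s.
2. the chute is pressed against the sprung plate within the force band for 1.5 s (contact force between chute and mill between 5 and 12 N and value of joint plate between 0.006 and 0.0185 m and y of chute_grip in the frame of plate_face between -0.008 and 0.008 m and x of chute_grip in the frame of plate_face between -0.07 and -0.06 m and angle between the x axis of chute_grip and the x axis of plate_face, either way round below 0.12 rad and height (world z) of chute_grip below 0.033 m and angle between chute_grip's own z axis and vertical below 0.12 rad and contact force between the fingers and chute above 1 N), for 1.5 s.
At the end, for the whole second after the job is handed in: The program ends with the fingers holding the chute, upright (within 0.12 rad) on the table (raised less than 8 mm), its flange on the sprung plate, square within 0.12 rad and centred within 8 mm, pressing with 5 to 12 N steadily; the crank is still past its full turn (above 6.0 rad) (all of step 2 and value of joint crank above 6 rad and velocity of joint plate between -0.01 and 0.01 m/s); the arm keeps its last pose, push and grip.
It fails at once if the sprung plate driven onto its hard stop (value of joint plate above 0.0238 m).
It fails at once if one of the other things moved more than 4 cm (distance of any of hopper, driver, dish, burr, oil, mug, spanner from where it was at the start of the episode above 0.04 m).
It also fails if it takes over 72 s, if anything falls off the work surface, if the arm or the gripper's body presses on something with over 40 N, if the wrist force passes 120 N, or if a joint passes its speed limit or range.

## Working session

There is one attempt and no reset: what is moved stays moved. The work goes in short steps, Python scripts to look and compute and a tool call to move; the robot and the scene stay as the last step left them, time stands still between calls to the robot, and variables do not carry over. Pictures are saved under pics/ and viewed, and the job is handed in when it is done.

Besides the shell and the picture viewer there is one more tool, called after "Emit:" by a JSON object that holds its "method" and its "body". step_arm: Moves the arm, as the interface text tells. Its arguments: {"type":"object","properties":{"motion":{"type":"array","items":{"type":"array","items":{"type":"array","items":{"type":"number"}}}},"grip":{"type":"number"},"grip_force":{"type":"number"}},"required":["motion"]}

```bash
ls; mkdir -p pics
cat > h.py <<'E'
import numpy as np,cv2
from station import r,optics,workorder
def cam(n,save=None):
    d=optics.read_camera(n)
    if save: cv2.imwrite('pics/'+save,d['img'][:,:,::-1])
    H=d['img'].shape[0]; f=H/2/np.tan(np.radians(d['fov_y'])/2)
    z=d['z_map']; v,u=np.mgrid[0:z.shape[0],0:z.shape[1]]
    P=np.stack([(u-d['cx'])/f*z,(v-d['cy'])/f*z,z],-1)
    W=(P-np.array(d['t']))@np.array(d['R'])
    W[z==0]=np.nan
    return d,W,f
E
python3 - <<'E'
from h import *
for n in('side','top'):
    d,W,f=cam(n,n+'0.png'); np.savez('/tmp/'+n+'0',img=d['img'],W=W)
    print(n,f,d['cx'],d['cy'],d['R'],d['t'])
print(r.state(), r.pinch_z)
E
```

```text
pics
side 379.01619928100007 280.368596127817 206.9943121406826 [[ 0.98937509 -0.14477468  0.01331247]
 [-0.0822096  -0.63262339 -0.77008391]
 [ 0.11991043  0.76080742 -0.63780369]] [-0.52029204  0.14285888  1.14464496]
top 488.53804993340253 279.5348137341598 210.99154565161922 [[ 1.23054492e-02 -9.99924198e-01 -4.17356000e-04]
 [-9.97281038e-01 -1.22425907e-02 -7.26680882e-02]
 [ 7.26574703e-02  1.31043469e-03 -9.97356092e-01]] [-0.00494421  0.54383853  1.57462467]
{'time': 0.1, 'joint_pos': array([ 1.26599811e+00,  2.38731246e-01, -1.41612526e-02,  1.31924061e+00,
       -1.26591467e-05,  1.57080762e+00]), 'joint_vel': array([ 6.96288324e-06, -1.06264162e-03,  2.72478726e-03, -8.17656228e-04,
        1.05158373e-03,  4.55551580e-04]), 'effort': array([ 1.66225745e-03, -5.39721823e+01,  3.47000885e+01,  1.34895992e-02,
        5.88664238e-05,  2.12964409e-06]), 'position': array([0.15744032, 0.50043076, 0.23073984]), 'tcp_rot': array([-0.98260831,  1.33921567,  0.98127871]), 'wrist_force': array([-0.44507172, -0.26281776, -0.06897431]), 'ft_torque': array([ 0.03440366, -0.00677238, -0.02512124]), 'opening': 0.08593577577232814} 0.0187
```

View pics/side0.png

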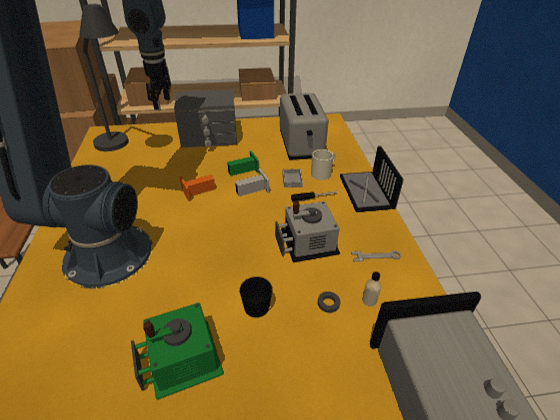

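View pics/top0.png

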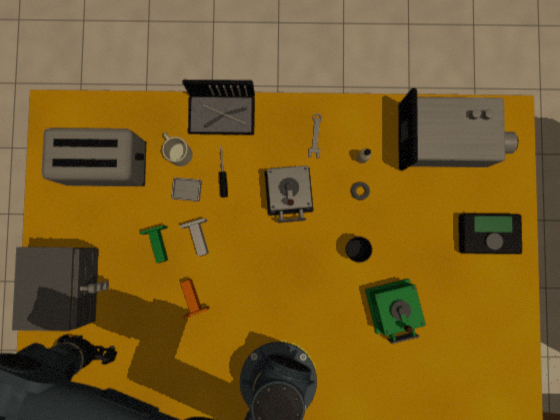

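Mills: steel one at top (289,190) / side (312,230), green one at top (397,310), which is a look-alike. Chutes: bare aluminium at top (197,237), green (155,243), orange (191,297). The steel mill and aluminium chute fit the description. I'll confirm them in a crop and measure them.

Run:
```python
from h import *
t=np.load('/tmp/top0.npz'); s=np.load('/tmp/side0.npz')
a=cv2.resize(t['img'][140:260,140:330],None,fx=4,fy=4,interpolation=cv2.INTER_CUBIC)
cv2.imwrite('pics/crop_top.png',a[:,:,::-1])
b=cv2.resize(s['img'][150:270,220:360],None,fx=5,fy=5,interpolation=cv2.INTER_CUBIC)
cv2.imwrite('pics/crop_side.png',b[:,:,::-1])
for n,d in(('top',t),('side',s)):
    W=d['W']; ok=np.isfinite(W[...,2])
    tab=np.nanmedian(W[...,2][150:300,220:260]); print(n,'table',tab)
    x,y,z=W[...,0],W[...,1],W[...,2]
    # mill top
    for nm,(u0,u1,v0,v1),(lo,hi) in (('mill',((262,318,162,225) if n=='top' else (270,345,195,265)),(.098,.112)),
        ('knob',((262,318,162,225) if n=='top' else (270,345,190,265)),(.15,.18)),
        ('plate',((262,318,205,228) if n=='top' else (265,345,195,265)),(.062,.076)),
        ('chuteduct',((178,212,212,262) if n=='top' else (228,275,170,200)),(.044,.056)),
        ('chuteflange',((178,212,212,262) if n=='top' else (228,275,165,200)),(.056,.066))):
        m=np.zeros_like(ok); m[v0:v1,u0:u1]=1; m&=ok&(z>lo)&(z<hi)
        p=W[m]
        if len(p)<4: print(nm,len(p)); continue
        if len(p)>0:
            (c,sz,an)=cv2.minAreaRect((p[:,:2]*1000).astype(np.float32))
            print(nm,len(p),'rect c',np.round(c,1),np.round(sz,1),round(an,2),'med',np.round(np.median(p,0)*1000,1))
```

```text
top table 0.00019696185344851086
mill 1335 rect c [613.  -26.7] [130.5 129.8] 5.87 med [613.  -23.  104.8]
knob 34 rect c [563.9 -30.7] [18.9 15.2] 0.99 med [562.6 -29.3 166.8]
plate 116 rect c [530.6 -33.3] [ 36.5 120.9] 5.52 med [522.1 -33.1  68.5]
chuteduct 287 rect c [453.5 259.9] [107.2  73.2] 18.51 med [452.1 262.   49.7]
chuteflange 71 rect c [465.8 278.4] [98.5 75.1] 1.28 med [499.2 272.8  59.8]
side table 0.0028047475960849013
mill 1010 rect c [612.9 -28.1] [130.4 134.3] 6.48 med [614.3 -54.1 106.7]
knob 56 rect c [563.5 -32.8] [16.7 17.9] 19.89 med [562.9 -36.1 163.2]
plate 305 rect c [575.7 -63.6] [101.  193.3] 51.78 med [553.1 -82.1  68.4]
chuteduct 201 rect c [454.2 256.1] [105.7  74.2] 19.51 med [455.1 257.   51.4]
chuteflange 45 rect c [486.1 273.1] [43.9 81.4] 19.84 med [501.4 274.6  61.1]
```

View pics/crop_top.png

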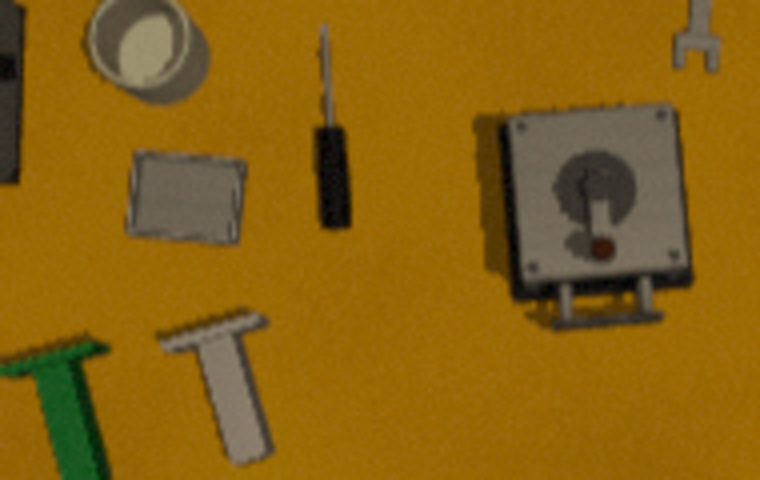

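View pics/crop_side.png

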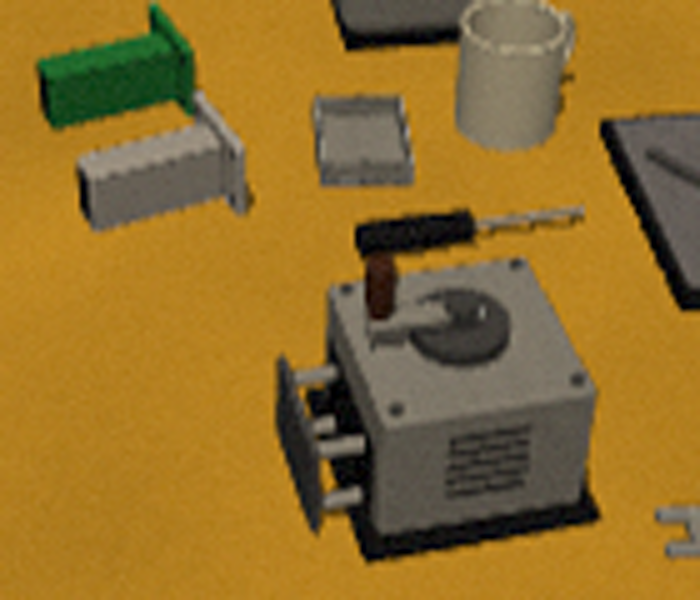

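Run:
```python
from h import *
from scipy.spatial.transform import Rotation as Ro
print(Ro.from_rotvec(r.state()['tcp_rot']).as_matrix().round(3))
def fit(p,axisdir):
    # edge fits: direction by edge-lines
    pass
for n in('top','side'):
    d=np.load(f'/tmp/{n}0.npz');W=d['W'];z=W[...,2]
    def reg(u0,u1,v0,v1,lo,hi):
        m=np.zeros(z.shape,bool);m[v0:v1,u0:u1]=1
        return W[m&(z>lo)&(z<hi)]
    # duct top
    p=reg(*((178,212,212,262) if n=='top' else (228,275,165,203)),.046,.0545)
    c0=np.array([.4535,.258])
    for it in range(3):
        pass
    p2=p[p[:,0]<.478][:,:2]
    c,s,a=cv2.minAreaRect((p2*1000).astype(np.float32)); print(n,'duct',len(p2),np.round(c,1),np.round(s,1),a)
    # rows across: duct midline vs x
    xs=np.arange(.415,.475,.006);mid=[]
    for x in xs:
        q=p2[abs(p2[:,0]-x)<.004]
        if len(q)>3: mid.append((x,(q[:,1].min()+q[:,1].max())/2))
    mid=np.array(mid);k=np.polyfit(mid[:,0],mid[:,1],1);print('duct yaw',np.degrees(np.arctan(k[0])),'y at .4535',np.polyval(k,.4535))
    p=reg(*((178,212,212,262) if n=='top' else (228,275,165,203)),.0565,.068)
    p=p[p[:,0]>.475]; c,s,a=cv2.minAreaRect((p[:,:2]*1000).astype(np.float32)); print('flange',len(p),np.round(c,1),np.round(s,1),a)
    # plate top edge
    p=reg(*((262,318,205,228) if n=='top' else (265,300,215,262)),.055,.075); p=p[p[:,0]<.53]
    c,s,a=cv2.minAreaRect((p[:,:2]*1000).astype(np.float32)); print('plate',len(p),np.round(c,1),np.round(s,1),a)
    # mill fit: 130x130 square, yaw/centre maximizing
    p=reg(*((258,322,160,228) if n=='top' else (270,345,190,268)),.100,.110)[:,:2]
    best=None
    for a in np.radians(np.arange(0,12,.25)):
        R=np.array([[np.cos(a),np.sin(a)],[-np.sin(a),np.cos(a)]])
        q=p@R.T
        lo=np.percentile(q,.3,axis=0);hi=np.percentile(q,99.7,axis=0)
        e=np.prod(hi-lo)
        if best is None or e<best[0]: best=(e,np.degrees(a),R.T@((lo+hi)/2),hi-lo)
    print('mill',best)
```

```text
[[-0.    -0.954  0.3  ]
 [-0.001  0.3    0.954]
 [-1.    -0.    -0.001]]
top duct 178 [441.1 259.5] [83.7 30.9] 17.79815673828125
duct yaw 18.09137367728765 y at .4535 0.26342237546668046
flange 58 [502.2 279.1] [ 8.  77.3] 18.01930046081543
plate 78 [521.9 -35.9] [18.9 86.2] 5.487797737121582
mill (np.float64(0.016631528973260513), np.float64(6.25), array([ 0.61272684, -0.02669311]), array([0.12904783, 0.1288788 ]))
side duct 130 [432.6 305.3] [ 82.1 137.9] 8.461828231811523
duct yaw 19.40766896762453 y at .4535 0.2626444645937115
flange 43 [494.5 276.2] [26.  81.4] 19.842405319213867
plate 96 [522.3 -36.5] [19.5 93.1] 4.686094284057617
mill (np.float64(0.016873824750418497), np.float64(5.5), array([ 0.61329984, -0.02915238]), array([0.12865649, 0.13115409]))
```

The crops confirm the bare-metal mill with the wooden knob at top px (290,202), and the uncoloured chute. Measured: mill centre (0.613,-0.0275), yaw 5.9°, knob (0.5637,-0.0317). Chute grip point is (0.444,0.260), yaw 18°. First I'll test the wrist turn direction.

Emit:
{"method": "step_arm", "body": {"motion": [[[0,0,0,0.1,0,0],[0,0,0,0.1,0,0],[0,0,0,0.1,0,0]]], "grip": 0}}

```text
time: 0.35
position: [0.1575, 0.5006, 0.2309]
tcp_rot: [-0.75, 1.438, 0.749]
wrist_force: [0.1, -0.6, 0.6]
opening: 0.0854
```

```bash
cat >> h.py <<'E'
from scipy.spatial.transform import Rotation as Ro
def plan(pos,theta,pr=True):
    """target TCP pos, tool down with z axis at theta deg -> tool-frame delta from now"""
    s=r.state();R=Ro.from_rotvec(s['tcp_rot'])
    th=np.radians(theta);z=np.array([np.cos(th),np.sin(th),0]);x=np.array([0,0,-1.]);T=np.column_stack([x,np.cross(z,x),z])
    d=R.inv().apply(np.array(pos)-s['position']); rv=(R.inv()*Ro.from_matrix(T)).as_rotvec()
    M=R.as_matrix()
    print('t',s['time'],'pos',s['position'].round(4),'th',np.degrees(np.arctan2(M[1,2],M[0,2])).round(2),'q',s['joint_pos'].round(3),'F',s['wrist_force'].round(2),'op',round(s['opening'],4))
    print('d',d.round(4),'rv',rv.round(4))
E
python3 -c "
from h import *
plan([.5637,-.0317,.25],90)"
```

```text
t 0.35 pos [0.1575 0.5006 0.2309] th 55.07 q [ 1.266  0.239 -0.014  1.319  0.     1.876] F [ 0.1  -0.58  0.63] op 0.0854
d [-0.0188 -0.6378 -0.2038] rv [-0.6097 -0.0009 -0.    ]
```

Emit:
{"method": "step_arm", "body": {"motion": [[[-0.004,0,0,-0.122,0,0],[-0.004,0,0,-0.122,0,0],[-0.004,0,0,-0.122,0,0],[-0.004,0,0,-0.122,0,0],[-0.004,0,0,-0.122,0,0]]]}}

```text
time: 0.77
position: [0.1575, 0.5006, 0.2511]
tcp_rot: [-1.218, 1.205, 1.217]
wrist_force: [-0.3, -0.2, -1.0]
opening: 0.0856
```

Emit:
{"method": "step_arm", "body": {"motion": [[[0,-0.026,-0.035,0,0,0],[0,-0.026,-0.035,0,0,0],[0,-0.026,-0.035,0,0,0],[0,-0.026,-0.035,0,0,0],[0,-0.026,-0.035,0,0,0]]]}}

```text
time: 1.18
position: [0.2831, 0.3325, 0.2511]
tcp_rot: [-1.214, 1.207, 1.214]
wrist_force: [1.2, 0.4, 0.1]
opening: 0.0853
```

Emit:
{"method": "step_arm", "body": {"motion": [[[0,-0.026,-0.035,0,0,0],[0,-0.026,-0.035,0,0,0],[0,-0.026,-0.035,0,0,0],[0,-0.026,-0.035,0,0,0],[0,-0.026,-0.035,0,0,0]]]}}

```text
time: 1.6
position: [0.4084, 0.1656, 0.2513]
tcp_rot: [-1.213, 1.207, 1.213]
wrist_force: [1.2, 1.5, 0.7]
opening: 0.0853
```

```bash
python3 -c "
from h import *
plan([.5637,-.0317,.25],90)"
```

```text
t 1.6 pos [0.4084 0.1656 0.2513] th 90.3 q [ 0.385  0.087 -0.15   1.334 -0.     0.38 ] F [1.23 1.5  0.66] op 0.0853
d [ 0.0013 -0.1543 -0.1981] rv [ 0.0053 -0.      0.    ]
```

Emit:
{"method": "step_arm", "body": {"motion": [[[0,-0.031,-0.039,0,0,0],[0,-0.031,-0.039,0,0,0],[0,-0.031,-0.039,0,0,0],[0,-0.031,-0.039,0,0,0],[0,-0.03,-0.039,0.005,0,0]]]}}

```text
time: 2.02
position: [0.5385, 0.0027, 0.2511]
tcp_rot: [-1.209, 1.209, 1.209]
wrist_force: [1.1, 1.1, 1.5]
opening: 0.0853
```

Emit:
{"method": "step_arm", "body": {"motion": [[[0,0,0,0,0,0],[0,0,0,0,0,0]]]}}

```text
time: 2.18
position: [0.5384, 0.0028, 0.2502]
tcp_rot: [-1.206, 1.212, 1.208]
wrist_force: [0.3, 0.4, -0.0]
opening: 0.0851
```

```bash
python3 -c "
from h import *
plan([.5637,-.0317,.133],90)
d,W,f=cam('side','side1.png')
cv2.imwrite('pics/side1c.png',cv2.resize(d['img'][100:270,200:380],None,fx=3.4,fy=3.4,interpolation=cv2.INTER_CUBIC)[:,:,::-1])"
```

```text
t 2.1833 pos [0.5384 0.0028 0.2502] th 89.81 q [ 0.005  0.257  0.061  1.376 -0.     0.009] F [ 0.28  0.43 -0.  ] op 0.0851
d [ 0.1172 -0.0257 -0.0344] rv [-0.0034 -0.0001 -0.0018]
```

View pics/side1c.png

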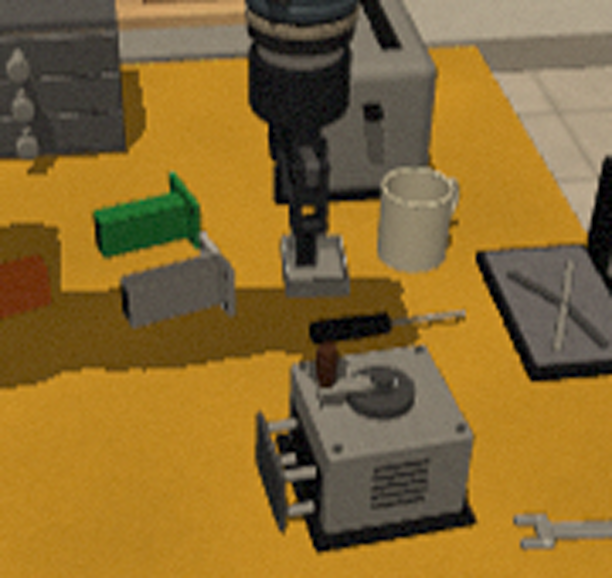

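The gripper is above and left of the mill, and the knob is visible at crop (326,362). I'll move over the knob and then down.

Emit:
{"method": "step_arm", "body": {"motion": [[[0,-0.013,-0.017,0,0,0],[0,-0.0127,-0.0174,0,0,0],[0,0,0,0,0,0],[0.02,0,0,0,0,0],[0.02,0,0,0,0,0]]]}}

```text
time: 2.65
position: [0.5634, -0.0284, 0.2118]
tcp_rot: [-1.211, 1.207, 1.209]
wrist_force: [-0.2, -0.4, -0.2]
opening: 0.0854
```

```bash
python3 -c "
from h import *
plan([.5637,-.0317,.134],90)"
```

```text
t 2.65 pos [ 0.5634 -0.0284  0.2118] th 90.07 q [-0.051  0.311  0.038  1.296  0.    -0.052] F [-0.25 -0.39 -0.16] op 0.0854
d [ 0.0778 -0.0001 -0.0033] rv [0.0013 0.0001 0.0021]
```

Emit:
{"method": "step_arm", "body": {"motion": [[[0.019,0,-0.003,0,0,0],[0.02,0,0,0,0,0],[0.02,0,0,0,0,0],[0.018,0,0,0,0,0],[0,0,0,0,0,0]]]}}

```text
time: 3.07
position: [0.5605, -0.031, 0.1313]
tcp_rot: [-1.208, 1.212, 1.215]
wrist_force: [-0.6, -0.1, -0.1]
opening: 0.0853
```

```bash
python3 -c "
from h import *
plan([.5637,-.0317,.134],90)
d,W,f=cam('side','side2.png')
cv2.imwrite('pics/side2c.png',cv2.resize(d['img'][130:270,240:360],None,fx=4,fy=4,interpolation=cv2.INTER_CUBIC)[:,:,::-1])"
```

```text
t 3.0667 pos [ 0.5605 -0.031   0.1313] th 90.11 q [-0.055  0.354 -0.11   1.112  0.    -0.057] F [-0.61 -0.06 -0.13] op 0.0853
d [-0.0027 -0.0032 -0.0007] rv [ 0.002   0.0005 -0.0056]
```

View pics/side2c.png

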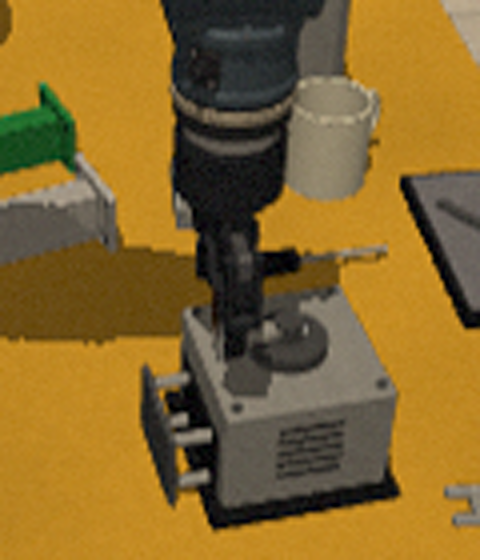

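Emit:
{"method": "step_arm", "body": {"motion": [[[-0.0025,-0.003,0,0,0,0],[0,0,0,0,0,0],[0,0,0,0,0,0],[0,0,0,0,0,0],[0,0,0,0,0,0]]], "grip": 255, "grip_force": 25}}

```text
time: 3.53
position: [0.5667, -0.0326, 0.1375]
tcp_rot: [-1.21, 1.208, 1.209]
wrist_force: [-0.8, 0.1, 0.4]
opening: 0.0256
```

Emit:
{"method": "step_arm", "body": {"motion": [[[0,0,0,0,0,0],[0,0,0,0,0,0],[0,0,0,0,0,0],[0,0,0,0,0,0],[0,0,0,0,0,0]]]}}

```text
time: 3.95
position: [0.5666, -0.0327, 0.1373]
tcp_rot: [-1.21, 1.209, 1.209]
wrist_force: [-1.5, 0.3, 5.8]
opening: 0.0182
```

```bash
python3 -c "
from h import *
plan([.5637,-.0317,.134],90)
p=r.state()['position'][:2]
c=np.array([.613,-.0275]);v=p-c;print(np.hypot(*v)*1000,np.degrees(np.arctan2(v[1],v[0])))
"
```

```text
t 3.95 pos [ 0.5666 -0.0327  0.1373] th 90.01 q [-0.058  0.355 -0.092  1.123  0.    -0.058] F [-1.52  0.31  5.75] op 0.0182
d [0.0033 0.0029 0.001 ] rv [0.0001 0.     0.0007]
46.69515536909751 -173.66156852920136
```

Knob is gripped (opening 18 mm, within 14–20). Next is the circle, 12° per row about (0.613,-0.0275).

```bash
cat >> h.py <<'E'
def circ(n=5,step=12,off=(.003,-.001),c=(.613,-.0275),R=.05):
    p=r.state()['position'][:2]; v=p-np.array(off)-np.array(c)
    ph=np.degrees(np.arctan2(v[1],v[0])); print('t',r.state()['time'],'z',r.state()['position'][2].round(4),'r',np.hypot(*v).round(4),'phi',ph.round(1),'crank~',(185.9-ph)%360,'F',r.state()['wrist_force'].round(1),'op',r.state()['opening'].round(4))
    cur=p
    for i in range(1,n+1):
        a=np.radians(ph-step*i); q=np.array(c)+R*np.array([np.cos(a),np.sin(a)])+np.array(off)
        d=q-cur;cur=q;print([0,round(-d[0],4),round(d[1],4),0,0,0],end=', ')
    print()
E
python3 -c "
from h import *
circ(10)"
```

```text
Traceback (most recent call last):
  File "h.py", line 23, in circ
    ph=np.degrees(np.arctan2(v[1],v[0])); print('t',r.state()['time'],'z',r.state()['position'][2].round(4),'r',np.hypot(*v).round(4),'phi',ph.round(1),'crank~',(185.9-ph)%360,'F',r.state()['wrist_force'].round(1),'op',r.state()['opening'].round(4))
                                                                                                                                                                                                                           ^^^^^^^^^^^^^^^^^^^^^^^^^^
AttributeError: 'float' object has no attribute 'round'
```

```bash
sed -i "s/r.state()\['opening'\].round(4)/round(r.state()['opening'],4)/" h.py
python3 -c "
from h import *
circ(10)"
```

```text
t 3.95 z 0.1373 r 0.0496 phi -175.2 crank~ 1.0929278178284676 F [-1.5  0.3  5.8] op 0.0182
[0, np.float64(0.0002), np.float64(0.0104), 0, 0, 0], [0, np.float64(-0.0024), np.float64(0.0102), 0, 0, 0], [0, np.float64(-0.0044), np.float64(0.0095), 0, 0, 0], [0, np.float64(-0.0063), np.float64(0.0083), 0, 0, 0], [0, np.float64(-0.0079), np.float64(0.0068), 0, 0, 0], [0, np.float64(-0.0092), np.float64(0.005), 0, 0, 0], [0, np.float64(-0.01), np.float64(0.003), 0, 0, 0], [0, np.float64(-0.0104), np.float64(0.0009), 0, 0, 0], [0, np.float64(-0.0104), np.float64(-0.0013), 0, 0, 0], [0, np.float64(-0.0099), np.float64(-0.0034), 0, 0, 0],
```

Emit:
{"method": "step_arm", "body": {"motion": [[[0,0.0002,0.0104,0,0,0],[0,-0.0024,0.0102,0,0,0],[0,-0.0044,0.0095,0,0,0],[0,-0.0063,0.0083,0,0,0],[0,-0.0079,0.0068,0,0,0]]]}}

```text
time: 4.37
position: [0.5868, 0.0131, 0.1373]
tcp_rot: [-1.209, 1.209, 1.21]
wrist_force: [-1.6, -0.4, 5.6]
opening: 0.0183
```

```bash
python3 -c "
from h import *
circ(5)"
```

```text
t 4.3667 z 0.1373 r 0.0508 phi 125.0 crank~ 60.86699091799103 F [-1.6 -0.4  5.6] op 0.0183
[0, np.float64(-0.0096), np.float64(0.0044), 0, 0, 0], [0, np.float64(-0.01), np.float64(0.0031), 0, 0, 0], [0, np.float64(-0.0104), np.float64(0.0009), 0, 0, 0], [0, np.float64(-0.0104), np.float64(-0.0013), 0, 0, 0], [0, np.float64(-0.0099), np.float64(-0.0034), 0, 0, 0],
```

Emit:
{"method": "step_arm", "body": {"motion": [[[0,-0.0094,0.0045,0,0,0],[0,-0.01,0.003,0,0,0],[0,-0.0104,0.0009,0,0,0],[0,-0.0104,-0.0013,0,0,0],[0,-0.0099,-0.0034,0,0,0]]]}}

```text
time: 4.78
position: [0.6382, 0.0177, 0.1374]
tcp_rot: [-1.21, 1.206, 1.21]
wrist_force: [-0.4, 2.0, 5.3]
opening: 0.018
```

```bash
python3 -c "
from h import *
circ(5)"
```

```text
t 4.7833 z 0.1374 r 0.0512 phi 64.3 crank~ 121.57307784345299 F [-0.4  2.   5.3] op 0.018
[0, np.float64(-0.0084), np.float64(-0.0066), 0, 0, 0], [0, np.float64(-0.0076), np.float64(-0.0072), 0, 0, 0], [0, np.float64(-0.0059), np.float64(-0.0086), 0, 0, 0], [0, np.float64(-0.004), np.float64(-0.0097), 0, 0, 0], [0, np.float64(-0.0019), np.float64(-0.0103), 0, 0, 0],
```

Emit:
{"method": "step_arm", "body": {"motion": [[[0,-0.0086,-0.0061,0,0,0],[0,-0.0076,-0.0072,0,0,0],[0,-0.0059,-0.0086,0,0,0],[0,-0.004,-0.0097,0,0,0],[0,-0.0019,-0.0103,0,0,0]]]}}

```text
time: 5.2
position: [0.6665, -0.0258, 0.1373]
tcp_rot: [-1.21, 1.207, 1.209]
wrist_force: [-1.6, 1.5, 5.1]
opening: 0.0182
```

```bash
python3 -c "
from h import *
circ(5)"
```

```text
t 5.2 z 0.1373 r 0.0506 phi 3.1 crank~ 182.80845389156872 F [-1.6  1.5  5.1] op 0.0182
[0, np.float64(0.0011), np.float64(-0.0105), 0, 0, 0], [0, np.float64(0.0027), np.float64(-0.0101), 0, 0, 0], [0, np.float64(0.0047), np.float64(-0.0093), 0, 0, 0], [0, np.float64(0.0066), np.float64(-0.0081), 0, 0, 0], [0, np.float64(0.0081), np.float64(-0.0066), 0, 0, 0],
```

Emit:
{"method": "step_arm", "body": {"motion": [[[0,0.0007,-0.0105,0,0,0],[0,0.0027,-0.0101,0,0,0],[0,0.0047,-0.0093,0,0,0],[0,0.0066,-0.0081,0,0,0],[0,0.0081,-0.0066,0,0,0]]]}}

```text
time: 5.62
position: [0.6425, -0.0704, 0.1372]
tcp_rot: [-1.209, 1.208, 1.209]
wrist_force: [-2.0, 6.1, 5.4]
opening: 0.0179
```

```bash
python3 -c "
from h import *
circ(5)"
```

```text
t 5.6167 z 0.1372 r 0.0496 phi -57.7 crank~ 243.63407403936844 F [-2.   6.1  5.4] op 0.0179
[0, np.float64(0.0091), np.float64(-0.005), 0, 0, 0], [0, np.float64(0.0101), np.float64(-0.0026), 0, 0, 0], [0, np.float64(0.0104), np.float64(-0.0004), 0, 0, 0], [0, np.float64(0.0103), np.float64(0.0018), 0, 0, 0], [0, np.float64(0.0097), np.float64(0.0039), 0, 0, 0],
```

Emit:
{"method": "step_arm", "body": {"motion": [[[0,0.0091,-0.0045,0,0,0],[0,0.0101,-0.0026,0,0,0],[0,0.0104,-0.0004,0,0,0],[0,0.0103,0.0018,0,0,0],[0,0.0097,0.0039,0,0,0]]]}}

```text
time: 6.03
position: [0.5933, -0.072, 0.1373]
tcp_rot: [-1.21, 1.207, 1.208]
wrist_force: [4.9, 5.8, 4.0]
opening: 0.0185
```

```bash
python3 -c "
from h import *
circ(10)"
```

```text
t 6.0333 z 0.1373 r 0.0491 phi -117.5 crank~ 303.414439667788 F [4.9 5.8 4. ] op 0.0185
[0, np.float64(0.0091), np.float64(0.005), 0, 0, 0], [0, np.float64(0.0073), np.float64(0.0075), 0, 0, 0], [0, np.float64(0.0056), np.float64(0.0088), 0, 0, 0], [0, np.float64(0.0037), np.float64(0.0098), 0, 0, 0], [0, np.float64(0.0015), np.float64(0.0103), 0, 0, 0], [0, np.float64(-0.0006), np.float64(0.0104), 0, 0, 0], [0, np.float64(-0.0028), np.float64(0.0101), 0, 0, 0], [0, np.float64(-0.0048), np.float64(0.0093), 0, 0, 0], [0, np.float64(-0.0067), np.float64(0.0081), 0, 0, 0], [0, np.float64(-0.0082), np.float64(0.0065), 0, 0, 0],
```

Emit:
{"method": "step_arm", "body": {"motion": [[[0,0.0091,0.0055,0,0,0],[0,0.0073,0.0075,0,0,0],[0,0.0056,0.0088,0,0,0],[0,0.0037,0.0098,0,0,0],[0,0.0015,0.0103,0,0,0]]]}}

```text
time: 6.45
position: [0.5661, -0.0301, 0.1373]
tcp_rot: [-1.21, 1.209, 1.207]
wrist_force: [6.8, -1.9, 3.0]
opening: 0.0186
```

Emit:
{"method": "step_arm", "body": {"motion": [[[0,-0.0006,0.0104,0,0,0],[0,-0.0028,0.0101,0,0,0],[0,-0.0048,0.0093,0,0,0],[0,0,0,0,0,0],[0,0,0,0,0,0]]]}}

```text
time: 6.87
position: [0.5748, 0.0008, 0.1372]
tcp_rot: [-1.211, 1.208, 1.21]
wrist_force: [2.4, -0.5, 8.2]
opening: 0.0184
```

```bash
python3 -c "
from h import *
circ(1)"
```

```text
t 6.8667 z 0.1372 r 0.0506 phi 144.6 crank~ 41.28546650028679 F [ 2.4 -0.5  8.2] op 0.0184
[0, np.float64(-0.0074), np.float64(0.0075), 0, 0, 0],
```

Emit:
{"method": "step_arm", "body": {"motion": [[[0,0,0,0,0,0],[0,0,0,0,0,0],[0,0,0,0,0,0],[0,0,0,0,0,0],[0,0,0,0,0,0]]], "grip": 0}}

```text
time: 7.28
position: [0.5735, -0.0003, 0.1364]
tcp_rot: [-1.209, 1.21, 1.21]
wrist_force: [-0.1, 0.2, -1.2]
opening: 0.0773
```

Emit:
{"method": "step_arm", "body": {"motion": [[[-0.015,0,0,0,0,0],[-0.022,0,0,0,0,0],[-0.022,0,0,0,0,0],[-0.022,0,0,0,0,0],[0,0,0,0,0,0]]]}}

```text
time: 7.7
position: [0.5755, -0.0004, 0.2219]
tcp_rot: [-1.212, 1.205, 1.205]
wrist_force: [-0.1, -0.2, 0.0]
opening: 0.0853
```

```bash
python3 -c "
from h import *
plan([.444,.260,.12],108.1)
d,W,f=cam('side')
z=W[...,2];m=np.zeros(z.shape,bool);m[185:265,270:345]=1
m&=(z>.14)&(z<.175)&(d['img'][...,0]>d['img'][...,1]*1.4);p=W[m];print(len(p),np.median(p,0))
cv2.imwrite('pics/side3c.png',cv2.resize(d['img'][130:270,200:380],None,fx=4,fy=4,interpolation=cv2.INTER_CUBIC)[:,:,::-1])"
```

```text
t 7.7 pos [ 5.755e-01 -4.000e-04  2.219e-01] th 90.0 q [-1.000e-03  3.240e-01  8.300e-02  1.324e+00 -0.000e+00 -1.000e-03] F [-0.09 -0.2   0.03] op 0.0853
d [0.1012 0.1321 0.2604] rv [-0.316  -0.001   0.0055]
66 [ 0.57133821 -0.00512815  0.16038213]
```

View pics/side3c.png

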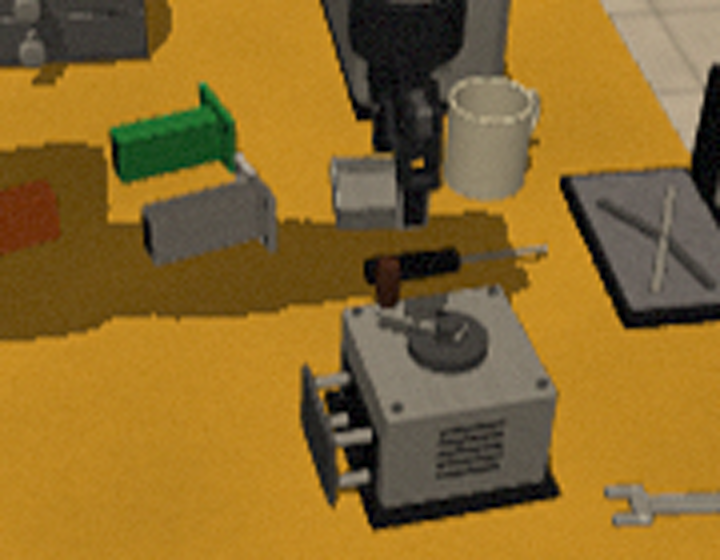

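The crank now points about 34° past the full turn (knob at crop (386,280), world (0.571,-0.005)), so step 1 is done. On to the chute.

Emit:
{"method": "step_arm", "body": {"motion": [[[0,0.0165,0.0325,0,0,0],[0,0.0165,0.0325,0,0,0],[0,0.0165,0.0325,0,0,0],[0,0.0165,0.0325,0,0,0],[0,0.0165,0.0325,0,0,0]]]}}

```text
time: 8.17
position: [0.4899, 0.1631, 0.2167]
tcp_rot: [-1.208, 1.211, 1.21]
wrist_force: [0.4, 0.4, -1.3]
opening: 0.0857
```

Emit:
{"method": "step_arm", "body": {"motion": [[[0,0.0165,0.0325,0,0,0],[0,0.0165,0.0325,0,0,0],[0,0.0165,0.0325,0,0,0],[0,0,0,-0.1,0,0],[0,0,0,-0.1,0,0]]]}}

```text
time: 8.58
position: [0.4402, 0.2613, 0.2167]
tcp_rot: [-1.36, 1.105, 1.362]
wrist_force: [0.0, -0.1, -0.0]
opening: 0.0855
```

Emit:
{"method": "step_arm", "body": {"motion": [[[0,0,0,-0.1,0,0],[0,0,0,0,0,0],[0,0,0,0,0,0]]]}}

```text
time: 8.83
position: [0.4414, 0.2594, 0.217]
tcp_rot: [-1.425, 1.055, 1.425]
wrist_force: [-0.4, -1.0, 0.0]
opening: 0.0855
```

```bash
python3 -c "
from h import *
plan([.444,.260,.10],108.1)"
```

```text
t 8.8333 pos [0.4414 0.2594 0.217 ] th 107.03 q [ 0.531  0.222 -0.072  1.278 -0.     0.234] F [-0.37 -0.98  0.05] op 0.0855
d [ 0.117  -0.0028 -0.0002] rv [-0.0187 -0.0004 -0.0014]
```

Emit:
{"method": "step_arm", "body": {"motion": [[[0.023,-0.0028,0,-0.0187,0,0],[0.0235,0,0,0,0,0],[0.0235,0,0,0,0,0],[0.0235,0,0,0,0,0],[0.0235,0,0,0,0,0]]]}}

```text
time: 9.25
position: [0.4444, 0.26, 0.0994]
tcp_rot: [-1.437, 1.044, 1.437]
wrist_force: [0.8, 1.4, -0.1]
opening: 0.0853
```

Emit:
{"method": "step_arm", "body": {"motion": [[[0.02,0,0,0,0,0],[0,0,0,0,0,0]]]}}

```text
time: 9.42
position: [0.4423, 0.2588, 0.077]
tcp_rot: [-1.436, 1.05, 1.441]
wrist_force: [-0.8, 0.1, -0.6]
opening: 0.0854
```

```bash
python3 -c "
from h import *
plan([.444,.260,.009],108.1)
for n in('top','side'):
  d,W,f=cam(n)
  c=d['img'][190:280,150:250] if n=='top' else d['img'][110:230,200:320]
  cv2.imwrite('pics/'+n+'4c.png',cv2.resize(c,None,fx=5,fy=5,interpolation=cv2.INTER_CUBIC)[:,:,::-1])"
```

```text
t 9.4167 pos [0.4423 0.2588 0.077 ] th 108.05 q [ 0.529  0.323 -0.313  0.941 -0.     0.214] F [-0.79  0.13 -0.56] op 0.0854
d [ 0.068  -0.0025  0.0007] rv [-0.0009 -0.0014 -0.0064]
```

View pics/side4c.png

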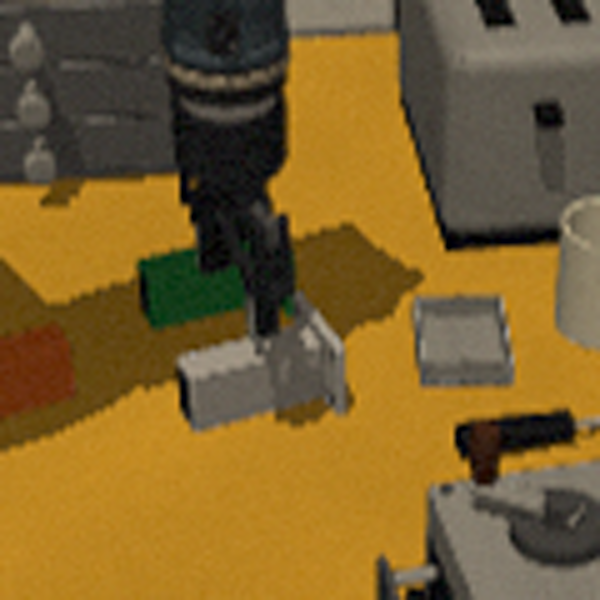

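The fingers straddle the duct at crop (262,335). Going down.

Emit:
{"method": "step_arm", "body": {"motion": [[[0.02,-0.001,0,0,0,0],[0.02,0,0,0,0,0],[0.018,0,0,0,0,0],[0.008,0,0,0,0,0],[0,0,0,0,0,0]]]}}

```text
time: 9.93
position: [0.4453, 0.2605, 0.0145]
tcp_rot: [-1.439, 1.043, 1.44]
wrist_force: [0.6, -0.0, -0.1]
opening: 0.0852
```

```bash
python3 -c "
from h import *
plan([.444,.260,.009],108.1)"
```

```text
t 9.9333 pos [0.4453 0.2605 0.0145] th 108.21 q [ 0.529  0.394 -0.396  0.783 -0.     0.212] F [ 0.58 -0.02 -0.15] op 0.0852
d [ 0.0055  0.0014 -0.0001] rv [ 0.002  -0.0003 -0.0011]
```

Emit:
{"method": "step_arm", "body": {"motion": [[[0.0045,0.001,0,0,0,0],[0,0,0,0,0,0],[0,0,0,0,0,0]]]}}

```text
time: 10.18
position: [0.445, 0.2608, 0.0112]
tcp_rot: [-1.44, 1.04, 1.439]
wrist_force: [0.3, 0.7, 0.5]
opening: 0.0854
```

Emit:
{"method": "step_arm", "body": {"motion": [[[0,0,0,0,0,0],[0,0,0,0,0,0],[0,0,0,0,0,0],[0,0,0,0,0,0],[0,0,0,0,0,0]]], "grip": 255, "grip_force": 60}}

```text
time: 10.6
position: [0.4447, 0.2605, 0.0106]
tcp_rot: [-1.44, 1.041, 1.44]
wrist_force: [1.4, 2.0, -1.9]
opening: 0.0295
```

Emit:
{"method": "step_arm", "body": {"motion": [[[0,0,0,0,0,0],[0,0,0,0,0,0],[0,0,0,0,0,0],[0,0,0,0,0,0],[0,0,0,0,0,0]]]}}

```text
time: 11.02
position: [0.4447, 0.2605, 0.0106]
tcp_rot: [-1.44, 1.041, 1.44]
wrist_force: [-0.4, -0.6, 5.5]
opening: 0.0292
```

```bash
python3 -c "
from h import *
plan([.444,.260,.020],108.1)"
```

```text
t 11.0167 pos [0.4447 0.2605 0.0106] th 108.27 q [ 0.53   0.397 -0.403  0.77  -0.     0.211] F [-0.36 -0.64  5.47] op 0.0292
d [-0.0094  0.0008 -0.0002] rv [ 0.0029 -0.0001  0.0004]
```

Emit:
{"method": "step_arm", "body": {"motion": [[[-0.01,0,0,0,0,0],[-0.01,0,0,0,0,0],[0,0,0,0.072,0,0],[0,0,0,0.072,0,0],[0,0,0,0.072,0,0]]]}}

```text
time: 11.43
position: [0.4447, 0.2607, 0.0313]
tcp_rot: [-1.282, 1.16, 1.282]
wrist_force: [-0.4, -0.4, -2.7]
opening: 0.0293
```

```bash
python3 -c "
from h import *
plan([.423,-.047,.0306],95.9)"
```

```text
t 11.4333 pos [0.4447 0.2607 0.0313] th 95.7 q [ 0.53   0.372 -0.377  0.821  0.     0.431] F [-0.37 -0.43 -2.73] op 0.0293
d [ 0.0006  0.0522 -0.304 ] rv [-0.0035  0.0004  0.0006]
```

Emit:
{"method": "step_arm", "body": {"motion": [[[0,0.005,-0.03,0,0,0],[0,0.005,-0.03,0,0,0],[0,0.005,-0.03,0,0,0],[0,0.005,-0.03,0,0,0],[0,0.005,-0.03,0,0,0]]]}}

```text
time: 11.85
position: [0.4349, 0.1076, 0.0311]
tcp_rot: [-1.285, 1.158, 1.285]
wrist_force: [0.2, 0.8, -1.7]
opening: 0.0293
```

Emit:
{"method": "step_arm", "body": {"motion": [[[0,0.005,-0.03,0,0,0],[0,0.005,-0.03,0,0,0],[0,0.005,-0.03,0,0,0],[0,0.005,-0.03,0,0,0],[0,0.005,-0.03,0,0,0]]]}}

```text
time: 12.27
position: [0.4256, -0.0445, 0.0312]
tcp_rot: [-1.285, 1.158, 1.284]
wrist_force: [1.0, -0.2, -2.4]
opening: 0.0294
```

Emit:
{"method": "step_arm", "body": {"motion": [[[0,0,0,0,0,0],[0,0,0,0,0,0],[0,0,0,0,0,0]]]}}

```text
time: 12.52
position: [0.4258, -0.0431, 0.0308]
tcp_rot: [-1.284, 1.159, 1.284]
wrist_force: [-0.4, 0.4, -2.3]
opening: 0.0294
```

```bash
cat > m.py <<'E'
from h import *
import sys
plan([.423,-.047,.0106],95.9)
tag=sys.argv[1]
for n in('top','side'):
  d,W,f=cam(n)
  np.savez(f'/tmp/{n}{tag}',img=d['img'],W=W,R=d['R'],t=d['t'],f=f,c=[d['cx'],d['cy']])
  c=d['img'][150:270,230:350] if n=='top' else d['img'][150:290,200:350]
  cv2.imwrite(f'pics/{n}{tag}c.png',cv2.resize(c,None,fx=4,fy=4,interpolation=cv2.INTER_CUBIC)[:,:,::-1])
E
python3 m.py 5
```

```text
t 12.5167 pos [ 0.4258 -0.0431  0.0308] th 95.84 q [-0.101  0.247 -0.576  0.747  0.    -0.203] F [-0.42  0.4  -2.25] op 0.0294
d [ 0.0202  0.0032 -0.0036] rv [-0.001   0.0001  0.0006]
```

View pics/side5c.png

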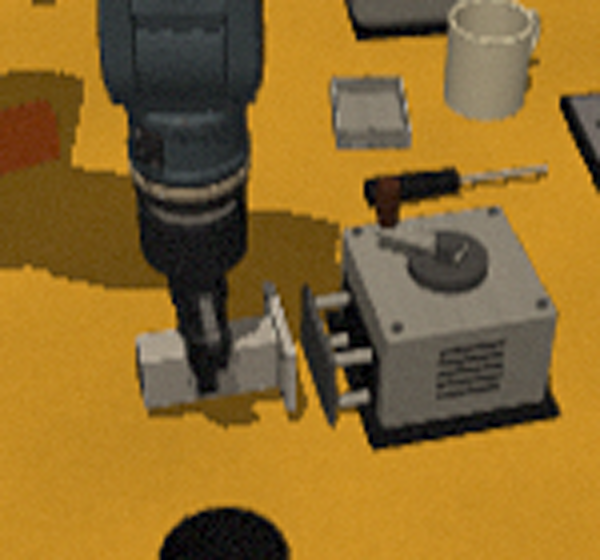

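View pics/top5c.png

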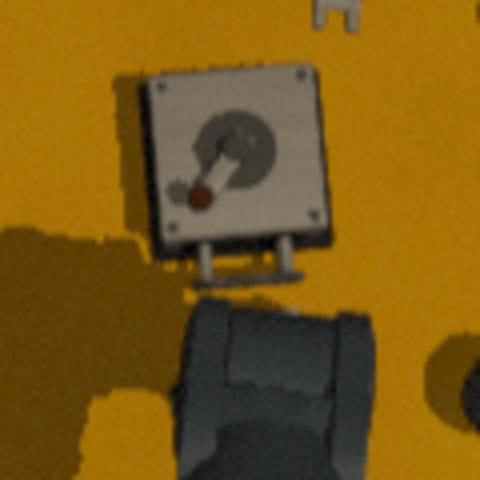

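```bash
cat > lat.py <<'E'
from h import *
import sys
tag=sys.argv[1]; lift=float(sys.argv[2])
a=np.radians(5.9);ex=np.array([np.cos(a),np.sin(a)]);ey=np.array([-np.sin(a),np.cos(a)]);c=np.array([.613,-.0275])
d=np.load(f'/tmp/side{tag}.npz');W=d['W'];q=W[...,:2]-c;X=q@ex;Y=q@ey;z=W[...,2]
g=np.zeros(z.shape,bool);g[200:275,225:345]=1
def rep(n,m):
    m=m&g; x,y=X[m],Y[m]; zz=z[m]
    k=np.polyfit(y,x,1) if m.sum()>5 else [0,0]
    print(n,m.sum(),'x %.4f'%np.median(x),'y range',np.percentile(y,[1,5,50,95,99]).round(4),'z',zz.min().round(3),zz.max().round(3),'slope deg',np.degrees(np.arctan(k[0])).round(2))
    return m
rep('plate face pts',(X>-.112)&(X<-.090)&(z>.01)&(z<.075))
rep('flange',(X>-.20)&(X<-.114)&(z>.05+lift)&(z<.064+lift)&(abs(Y)<.06))
rep('flange right side',(X>-.145)&(X<-.114)&(Y<-.03)&(z>.012)&(z<.064+lift))
for lo in np.arange(.01,.07,.01): rep('duct strip %.2f'%lo,(X>-.24)&(X<-.21)&(z>lo)&(z<lo+.01)&(abs(Y)<.05))
E
python3 lat.py 5 .02
```

```text
plate face pts 181 x -0.0997 y range [-0.0457 -0.0442 -0.0089  0.0427  0.0453] z 0.011 0.075 slope deg -0.66
flange 161 x -0.1362 y range [-0.0394 -0.036  -0.      0.0349  0.0409] z 0.07 0.084 slope deg 14.08
flange right side 46 x -0.1279 y range [-0.0382 -0.0374 -0.0348 -0.0325 -0.031 ] z 0.025 0.083 slope deg -3.0
  return _methods._mean(a, axis=axis, dtype=dtype,
  ret = ret.dtype.type(ret / rcount)
Traceback (most recent call last):
  File "lat.py", line 15, in <module>
    for lo in np.arange(.01,.07,.01): rep('duct strip %.2f'%lo,(X>-.24)&(X<-.21)&(z>lo)&(z<lo+.01)&(abs(Y)<.05))
                                      ~~~^^^^^^^^^^^^^^^^^^^^^^^^^^^^^^^^^^^^^^^^^^^^^^^^^^^^^^^^^^^^^^^^^^^^^^^
  File "lat.py", line 10, in rep
    print(n,m.sum(),'x %.4f'%np.median(x),'y range',np.percentile(y,[1,5,50,95,99]).round(4),'z',zz.min().round(3),zz.max().round(3),'slope deg',np.degrees(np.arctan(k[0])).round(2))
                                                    ~~~~~~~~~~~~~^^^^^^^^^^^^^^^^^^
IndexError: index -1 is out of bounds for axis 0 with size 0
```

Flange centre reads about +1 mm off the plate centre by camera and +3.7 mm by TCP, so I'll shift by -2 mm, lower it and approach.

Emit:
{"method": "step_arm", "body": {"motion": [[[0.005,0,-0.002,0,0,0],[0.005,0,0,0,0,0],[0.005,0,0,0,0,0],[0.0045,0,0,0,0,0],[0,0,0,0,0,0]]]}}

```text
time: 13.03
position: [0.4256, -0.0448, 0.0103]
tcp_rot: [-1.285, 1.159, 1.285]
wrist_force: [0.3, -0.2, -1.8]
opening: 0.0295
```

Emit:
{"method": "step_arm", "body": {"motion": [[[0,0,0,0,0,0],[0,0,0,0,0,0],[0,0,0,0,0,0]]]}}

```text
time: 13.28
position: [0.4257, -0.045, 0.0106]
tcp_rot: [-1.284, 1.159, 1.285]
wrist_force: [-0.5, -1.0, -2.1]
opening: 0.0291
```

```bash
python3 m.py 6; python3 lat.py 6 0 2>/dev/null
```

```text
t 13.2833 pos [ 0.4257 -0.045   0.0106] th 95.9 q [-0.105  0.277 -0.603  0.691 -0.    -0.208] F [-0.51 -1.05 -2.1 ] op 0.0291
d [-0.      0.0029 -0.0017] rv [ 0.     -0.     -0.0004]
plate face pts 183 x -0.0998 y range [-0.0454 -0.0443 -0.0092  0.042   0.0447] z 0.01 0.074 slope deg -0.48
flange 147 x -0.1355 y range [-0.0438 -0.0384 -0.0011  0.032   0.0397] z 0.05 0.064 slope deg 10.08
flange right side 40 x -0.1285 y range [-0.0397 -0.039  -0.0365 -0.0335 -0.032 ] z 0.013 0.063 slope deg -1.02
duct strip 0.01 19 x -0.2239 y range [-0.0142 -0.0139 -0.0118 -0.0075 -0.0008] z 0.01 0.019 slope deg -45.48
duct strip 0.02 22 x -0.2234 y range [-0.0149 -0.0141 -0.0121 -0.0102 -0.004 ] z 0.02 0.03 slope deg -42.83
duct strip 0.03 19 x -0.2227 y range [-0.0165 -0.0161 -0.0118 -0.0059 -0.0041] z 0.031 0.04 slope deg -44.2
duct strip 0.04 32 x -0.2250 y range [-0.0158 -0.0146 -0.0112  0.0121  0.0154] z 0.041 0.05 slope deg -23.14
duct strip 0.05 51 x -0.2212 y range [-0.0135 -0.0119  0.0013  0.0149  0.0177] z 0.05 0.056 slope deg -1.36
```

View pics/side6c.png

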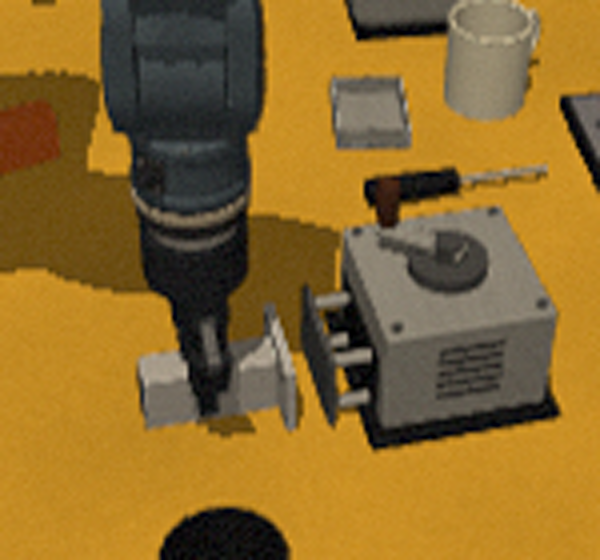

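Chute looks upright and square to the plate, flange at crop (280,365), plate at (320,355). It's still carrying its weight, so I'll lower 0.5–1 mm and then advance.

Emit:
{"method": "step_arm", "body": {"motion": [[[0.0008,0,0,0,0,0],[0,-0.005,0,0,0,0],[0,-0.005,0,0,0,0],[0,-0.004,0,0,0,0],[0,0,0,0,0,0]]]}}

```text
time: 13.8
position: [0.441, -0.0437, 0.0102]
tcp_rot: [-1.285, 1.158, 1.283]
wrist_force: [2.0, 0.5, 1.2]
opening: 0.0291
```

Emit:
{"method": "step_arm", "body": {"motion": [[[0,0,0,0,0,0],[0,0,0,0,0,0]]]}}

```text
time: 13.97
position: [0.4404, -0.0437, 0.0102]
tcp_rot: [-1.285, 1.158, 1.284]
wrist_force: [1.9, -0.2, 1.2]
opening: 0.0296
```

```bash
python3 m.py 7; python3 lat.py 7 0 2>/dev/null|head -3
```

```text
t 13.9667 pos [ 0.4404 -0.0437  0.0102] th 95.9 q [-0.099  0.297 -0.573  0.7   -0.    -0.202] F [ 1.88 -0.19  1.24] op 0.0296
d [-0.0004  0.0176 -0.0015] rv [ 0.     -0.0003  0.0012]
plate face pts 202 x -0.0999 y range [-0.046  -0.0435 -0.0114  0.042   0.0446] z 0.01 0.075 slope deg 0.09
flange 139 x -0.1355 y range [-0.0431 -0.0377 -0.0006  0.0202  0.0299] z 0.05 0.064 slope deg -5.44
flange right side 14 x -0.1163 y range [-0.0404 -0.0401 -0.0373 -0.0347 -0.034 ] z 0.014 0.063 slope deg 5.0
```

Emit:
{"method": "step_arm", "body": {"motion": [[[0,-0.002,0,0,0,0],[0,-0.002,0,0,0,0],[0,0,0,0,0,0],[0,0,0,0,0,0]]]}}

```text
time: 14.4
position: [0.4406, -0.0435, 0.0101]
tcp_rot: [-1.283, 1.163, 1.288]
wrist_force: [-12.0, -1.5, 18.3]
opening: 0.0293
```

Emit:
{"method": "step_arm", "body": {"motion": [[[0,-0.002,0,0,0,0],[0,0,0,0,0,0],[0,0,0,0,0,0]]]}}

```text
time: 14.65
position: [0.4435, -0.0432, 0.0102]
tcp_rot: [-1.283, 1.162, 1.287]
wrist_force: [-8.5, -0.8, 14.0]
opening: 0.0294
```

Emit:
{"method": "step_arm", "body": {"motion": [[[0,-0.002,0,0,0,0],[0,0,0,0,0,0],[0,0,0,0,0,0]]]}}

```text
time: 14.9
position: [0.4451, -0.0429, 0.0101]
tcp_rot: [-1.283, 1.162, 1.287]
wrist_force: [-10.3, -0.7, 14.9]
opening: 0.0293
```

Emit:
{"method": "step_arm", "body": {"motion": [[[0,-0.002,0,0,0,0],[0,0,0,0,0,0],[0,0,0,0,0,0]]]}}

```text
time: 15.15
position: [0.4474, -0.0427, 0.0102]
tcp_rot: [-1.283, 1.162, 1.287]
wrist_force: [-8.5, -0.4, 13.3]
opening: 0.0296
```

Chute drags on the table (Fz 14 N, so friction rather than the plate). I'll lift a fraction of a millimetre to ease it.

Emit:
{"method": "step_arm", "body": {"motion": [[[-0.0006,0,0,0,0,0],[0,0,0,0,0,0],[0,0,0,0,0,0],[0,0,0,0,0,0]]]}}

```text
time: 15.48
position: [0.4493, -0.0426, 0.0104]
tcp_rot: [-1.284, 1.159, 1.285]
wrist_force: [0.1, -0.4, -1.3]
opening: 0.0288
```

```bash
python3 m.py 8; python3 lat.py 8 0 2>/dev/null|head -3
```

```text
t 15.4833 pos [ 0.4493 -0.0426  0.0104] th 95.9 q [-0.094  0.31  -0.551  0.71  -0.    -0.197] F [ 0.09 -0.44 -1.29] op 0.0288
d [-0.0002  0.0266 -0.0017] rv [-0.      0.0001 -0.0008]
plate face pts 246 x -0.1020 y range [-0.045  -0.0437 -0.0169  0.0381  0.042 ] z 0.01 0.075 slope deg -1.67
flange 126 x -0.1743 y range [-0.042  -0.0297 -0.0002  0.0146  0.0211] z 0.05 0.064 slope deg 6.18
```

View pics/side8c.png

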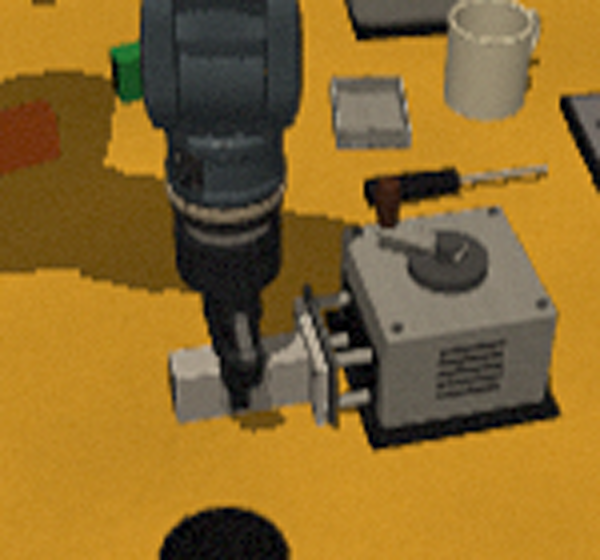

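It's just about at contact. Advancing slowly.

Emit:
{"method": "step_arm", "body": {"motion": [[[0,-0.002,0,0,0,0],[0,0,0,0,0,0],[0,0,0,0,0,0]]]}}

```text
time: 15.83
position: [0.4513, -0.0424, 0.0104]
tcp_rot: [-1.284, 1.159, 1.285]
wrist_force: [-2.3, -0.5, -3.0]
opening: 0.0297
```

Emit:
{"method": "step_arm", "body": {"motion": [[[0,-0.002,0,0,0,0],[0,0,0,0,0,0],[0,0,0,0,0,0]]]}}

```text
time: 16.08
position: [0.4533, -0.0422, 0.0104]
tcp_rot: [-1.284, 1.16, 1.285]
wrist_force: [-3.8, -0.9, -3.9]
opening: 0.0293
```

Emit:
{"method": "step_arm", "body": {"motion": [[[0,-0.002,0,0,0,0],[0,0,0,0,0,0],[0,0,0,0,0,0]]]}}

```text
time: 16.33
position: [0.4552, -0.042, 0.0104]
tcp_rot: [-1.284, 1.16, 1.285]
wrist_force: [-5.7, -0.8, -2.7]
opening: 0.0295
```

Emit:
{"method": "step_arm", "body": {"motion": [[[0,-0.002,0,0,0,0],[0,0,0,0,0,0],[0,0,0,0,0,0]]]}}

```text
time: 16.58
position: [0.4569, -0.0418, 0.0104]
tcp_rot: [-1.284, 1.16, 1.286]
wrist_force: [-5.9, -0.5, -2.2]
opening: 0.0294
```

Emit:
{"method": "step_arm", "body": {"motion": [[[0,-0.002,0,0,0,0],[0,0,0,0,0,0],[0,0,0,0,0,0]]]}}

```text
time: 16.83
position: [0.4587, -0.0417, 0.0104]
tcp_rot: [-1.284, 1.16, 1.286]
wrist_force: [-7.5, -1.9, -2.1]
opening: 0.0295
```

Emit:
{"method": "step_arm", "body": {"motion": [[[0,-0.002,0,0,0,0],[0,0,0,0,0,0],[0,0,0,0,0,0],[0,0,0,0,0,0],[0,0,0,0,0,0]]]}}

```text
time: 17.25
position: [0.4603, -0.0415, 0.0104]
tcp_rot: [-1.284, 1.161, 1.286]
wrist_force: [-8.5, -1.4, -0.7]
opening: 0.0288
```

```bash
python3 m.py 9
python3 - <<'E'
from h import *
a=np.radians(5.9);ex=np.array([np.cos(a),np.sin(a)]);ey=np.array([-np.sin(a),np.cos(a)]);c=np.array([.613,-.0275])
q=r.state()['position'][:2]-c;print('tcp mill frame',q@ex,q@ey,'F along',r.state()['wrist_force'][:2]@ex, 'tau',r.state()['ft_torque'])
d=np.load('/tmp/side9.npz');W=d['W'];p=W[...,:2]-c;X=p@ex;Y=p@ey;z=W[...,2]
g=np.zeros(z.shape,bool);g[200:275,225:345]=1
for n,m in (('plate strip y<-40',g&(X>-.115)&(X<-.07)&(Y<-.0405)&(Y>-.05)&(z>.01)&(z<.072)),('flange right edge',g&(X>-.12)&(X<-.08)&(Y<-.03)&(Y>-.042)&(z>.01)&(z<.062)),('plate top',g&(X>-.115)&(X<-.075)&(z>.063)&(z<.075))):
    print(n,m.sum(),np.percentile(X[m],[5,50,95]).round(4),np.percentile(Y[m],[2,50,98]).round(4))
E
```

```text
t 17.25 pos [ 0.4603 -0.0415  0.0104] th 95.89 q [-0.09   0.326 -0.525  0.722 -0.001 -0.192] F [-8.52 -1.36 -0.72] op 0.0288
d [-0.0001  0.0376 -0.0017] rv [-0.0002 -0.0001 -0.0023]
tcp mill frame -0.15338159358887776 0.001763050497815006 F along -8.498802941271743 tau [-0.31415523  1.42968642  0.07019814]
plate strip y<-40 31 [-0.0877 -0.085  -0.0719] [-0.0469 -0.0435 -0.0413]
flange right edge 53 [-0.0969 -0.0924 -0.0879] [-0.0403 -0.0374 -0.031 ]
plate top 76 [-0.0934 -0.0866 -0.0769] [-0.0434 -0.0043  0.0426]
```

View pics/side9c.png

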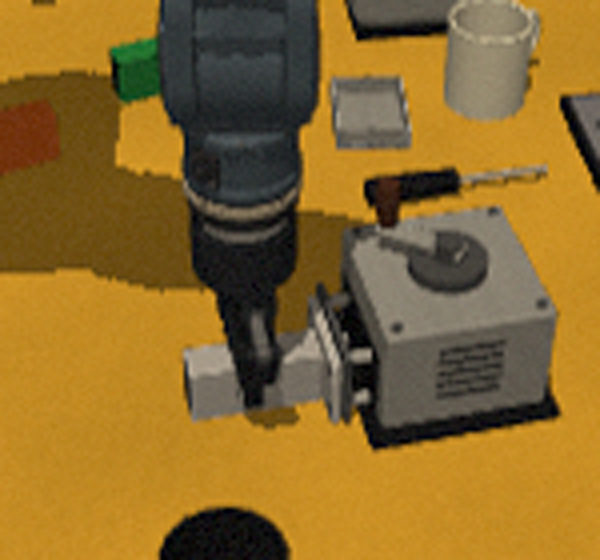

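View pics/top9c.png

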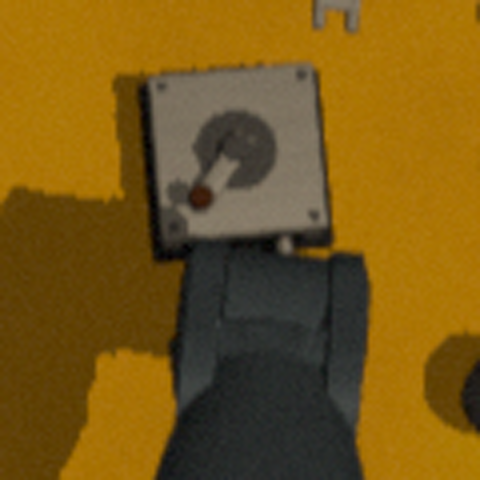

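Pressed: about 8.5 N and about 12 mm in. Flange right edge at -40.3 mm and plate edge near -45 mm, so it is centred. I'll hold for over 2 s.

Emit:
{"method": "step_arm", "body": {"motion": [[[0,0,0,0,0,0],[0,0,0,0,0,0],[0,0,0,0,0,0],[0,0,0,0,0,0],[0,0,0,0,0,0]]]}}

```text
time: 17.77
position: [0.4603, -0.0415, 0.0104]
tcp_rot: [-1.284, 1.161, 1.286]
wrist_force: [-8.5, -2.1, -0.2]
opening: 0.0293
```

Emit:
{"method": "step_arm", "body": {"motion": [[[0,0,0,0,0,0],[0,0,0,0,0,0],[0,0,0,0,0,0],[0,0,0,0,0,0],[0,0,0,0,0,0]]]}}

```text
time: 18.18
position: [0.4602, -0.0415, 0.0104]
tcp_rot: [-1.284, 1.161, 1.286]
wrist_force: [-8.7, -2.1, -0.6]
opening: 0.0292
```

Emit:
{"method": "step_arm", "body": {"motion": [[[0,0,0,0,0,0],[0,0,0,0,0,0],[0,0,0,0,0,0],[0,0,0,0,0,0],[0,0,0,0,0,0]]]}}

```text
time: 18.6
position: [0.4602, -0.0415, 0.0104]
tcp_rot: [-1.283, 1.161, 1.286]
wrist_force: [-8.5, -2.3, -0.6]
opening: 0.0293
```

Emit:
{"method": "step_arm", "body": {"motion": [[[0,0,0,0,0,0],[0,0,0,0,0,0],[0,0,0,0,0,0],[0,0,0,0,0,0],[0,0,0,0,0,0]]]}}

```text
time: 19.02
position: [0.4602, -0.0415, 0.0104]
tcp_rot: [-1.284, 1.161, 1.286]
wrist_force: [-8.3, -2.0, -1.6]
opening: 0.0295
```

Emit:
{"method": "step_arm", "body": {"motion": [[[0,0,0,0,0,0],[0,0,0,0,0,0],[0,0,0,0,0,0],[0,0,0,0,0,0],[0,0,0,0,0,0]]]}}

```text
time: 19.43
position: [0.4602, -0.0415, 0.0104]
tcp_rot: [-1.284, 1.161, 1.286]
wrist_force: [-8.8, -1.5, -1.4]
opening: 0.0295
```

Emit:
{"method": "step_arm", "body": {"motion": [[[0,0,0,0,0,0],[0,0,0,0,0,0],[0,0,0,0,0,0],[0,0,0,0,0,0],[0,0,0,0,0,0]]]}}

```text
time: 19.85
position: [0.4602, -0.0415, 0.0104]
tcp_rot: [-1.283, 1.161, 1.286]
wrist_force: [-7.9, -0.5, -1.2]
opening: 0.0292
```

Run:
```python
from h import *
a=np.radians(5.9);ex=np.array([np.cos(a),np.sin(a)]);ey=np.array([-np.sin(a),np.cos(a)]);c=np.array([.613,-.0275])
d,W,f=cam('side');p=W[...,:2]-c;X=p@ex;Y=p@ey;z=W[...,2];br=d['img'].sum(2)
g=np.zeros(z.shape,bool);g[200:275,225:345]=1
m=g&(X>-.2)&(X<-.17)&(z>.042)&(abs(Y)<.025)
print('duct rear top z',np.percentile(z[m],[50,90]),'y',np.percentile(Y[m],[2,98]))
m=g&(X>-.105)&(X<-.08)&(Y<-.03)&(Y>-.0405)&(z>.01)&(z<.06)
k=np.polyfit(z[m],X[m],1);print('flange edge pitch deg',np.degrees(np.arctan(k[0])),m.sum())
m=g&(X>-.2)&(X<-.165)&(z>.01)&(z<.045)&(Y<-.005)&(Y>-.03)
m2=m&(X>-.19);k=np.polyfit(X[m2],Y[m2],1);print('duct side yaw deg',np.degrees(np.arctan(k[0])),m2.sum())
# bystanders: compare top images
t0=np.load('/tmp/top0.npz')['img'].astype(int);t1=cam('top')[0]['img'].astype(int)
D=(abs(t0-t1).sum(2)>120)
for n,(u,v) in dict(mug=(175,150),dish=(187,189),driver=(223,175),spanner=(316,135),oil=(365,156),burr=(360,190),hopper=(358,250)).items(): print(n,D[v-18:v+18,u-18:u+18].sum())
workorder.sign_off()
print(r.state()['time'],r.state()['wrist_force'])
```

```text
duct rear top z [0.1497653  0.20098173] y [-0.02421014  0.01337281]
flange edge pitch deg 1.1250462973031041 42
duct side yaw deg -0.22774329562914447 67
mug 0
dish 0
driver 0
spanner 0
oil 0
burr 0
hopper 0
the job is handed in; nothing more can be done
the job is handed in; nothing more can be done
```

I turned the crank about 1.1 turns clockwise by its knob. I then gripped the aluminium chute, stood it in front of the mill and pressed its flange on the sprung plate. The job is handed in with the gripper still holding and pressing.

| Last check | Reading |
|---|---|
| Crank | about 34° past the full turn by camera (roughly 6.9 rad) |
| Press force | about 8.5 N, between 7.9 and 8.8 N over the last 2.6 s |
| Plate | about 12 mm in |
| Flange pitch | about 1° |
| Yaw to the plate | about 0.2° |
| Off centre | within about 2 mm |
| Grip | opening 29 mm on the duct, 60 N set |
| Other objects | no change in the top picture around any of the seven |
| Time | about 20 s of the 72 s allowed |

Two things did not go cleanly:
- **Drag on the table:** during the approach the chute pressed on the table with about 14 N and dragged, so I raised it 0.6 mm. It now stands almost without weight on the table.
- **Height check:** my last check of the duct-top height picked up the gripper instead of the duct. The chute's height therefore rests on the tool height of 10.4 mm, against 10.6 mm when I grasped it standing on the table.

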